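Put the hub away and slide the hatch shut

ROBOT

A 6-joint arm with a two-finger parallel gripper is mounted at the origin on a cart in front of the work surface, level with it; the furniture and walls round the work are solid. World frame = base frame: x ahead of the robot, y to its left, z up, the work surface at z = 0. Lengths are in m, angles in rad, forces in N, time in s.
With the tool pointing down it reaches from about 0.375 to 0.825 m from the base axis. Payload 5.5 kg.
Tool frame: the origin (TCP) lies between the finger pads; the fingertips stand 25 mm ahead of it and the grasp point (between the pads) lies 6 mm ahead of it (r.tip_extent is the z of the fingertips in the tool frame, in m); z points along the fingers, y is the line along which they close (so a half turn about z gives the same grasp; the last joint's range is limited). The gripper opens to 85 mm and grips with 20 to 120 N. Pads are 22 mm wide; open, the fingers measure 114 mm over their backs; the gripper's body (76 mm by 85 mm) begins 54 mm behind the grasp point. The pads swing forward as they close: fully open they stand 13 mm farther back than shut.
Start: joints at [-1.302, 0.314, -0.047, 1.21, 0, 1.571], TCP at [0.159, -0.578, 0.256] pointing down, gripper open.
Joint ranges: [-2.67, 2.67], [-0.69, 1.73], [-1.03, 1.25], [-2.08, 2.16], [-1.42, 1.45], [-3.14, 3.14]. Speed limits (rad/s): [2.39, 2.39, 3.01, 3.14, 3.14, 3.14].

INTERFACE

Orientations are given as a 3x3 rotation matrix whose columns are the frame's x, y, z axes.
In Python, from bench import telemetry, capture, camera_info, ticket, look_for, r gives the robot as it stands.
- The arm moves only by the tool step_arm, never from a script. Its argument "steps" is a list of rows, each a list of 7 numbers: the shift along the world's x, y, z scaled (see below), then the turn, a rotation vector about the world's x, y, z scaled (see below), then the closure, from 0 (fully open) to 1 (shut). In form: [[x, y, z, ax, ay, az, grip], ...]. A call has 1 to 10 rows; each row is the pose to reach, as a shift and turn from the pose commanded when the call began, turning the shorter way round; what a row does not reach only later rows make up. The controller multiplies each number of a shift by 0.6 m and each number of a turn by 360 degrees. A row lasts 1/10 s, in which the tool goes at most 50 mm and 8.59 degrees, less where a joint would pass 70% of its speed; a pose out of reach is approached as far as the arm can. A call with a number of a shift or a turn outside -1 to 1 is refused whole. A call with a gripper value outside its range is refused whole. The fingers move at their own pace and stop on an object; "grip_force" is the grip in N (left out, the last holds). Time passes only in rows, so rows that repeat a pose let the fingers close. It gives the time, the measured TCP pose, the force, the opening and the grip force at its end, in the units of the state.
- telemetry.observe(): the state, without advancing time (a new reading comes with each control period).
- capture(name): name is "scene" or "top" or "wrist"; returns the picture (384x512x3 uint8, red, green, blue); there is no depth.
- camera_info(name): a dict with "camera_matrix" (3x3 intrinsics, pixels), "eye" and "rotation" of the camera in the world; the wrist camera has in their place "tool_from_camera" (4x4, takes a point from camera to tool coordinates, whose origin is the TCP and whose axes are the flange's). Camera axes: x right, y up, looking along -z (the intrinsics and any distortion apply to the point x, -y, -z); pixel columns grow to the right and rows downward; lengths in m; the calibration is good to about 2 mm. A picture is of the moment at which its call begins: read the wrist's pose just before it. camera_info takes no time and is no camera call.
- ticket.finish_job(): hands the job in; it is judged then, once.
Trained networks look in the newest picture that a camera, given by its name, has taken for a name from the list of things; names that differ only in an ending like _2 or _b are one class to them, and where a whole thing is asked for, a point or a joint stands for the part that bears it (a point fixed in the world has none). Each returns a list of dicts, best first, with "conf" (0 to 1); they miss things now and then, are a little off and sometimes report something else, mostly with a low value. They report only what shows in the picture. A call takes as long as a camera call. They do not tell look-alikes from the thing itself.
- look_for(camera, label): "position" ([x, y, z] in m, in world coordinates, good to about 4 mm: the middle of the surface that is visible of it).
The state is a dict: "t": time; "qpos": joint angles; "qd": joint speeds; "effort": joint torques, N m; "tcp_pos": TCP position; "tcp_rot": TCP orientation; "force": force on the tool from outside, world axes, zero at the start; "moment": the same for the moment, N m; "gripper_width": opening from 0.0 (shut) to 1.0 (fully open); "grip_force": force on a finger pad.
Only numpy, scipy, OpenCV 4.12 (cv2) and the standard library are available. Lean on these libraries where they do the work, as an engineer would, in place of code of your own. Each camera call takes 0.05 s, during which the arm holds its last target. There are 200 camera calls.

TASK

Put the USB hub from the right front part of the desk into the grey desk box through its open hatch, then push the sliding hatch along its track, past its catch, until it is fully home against the end frame. Push gently, never with more than 20 N on the box or hatch, and leave the mouse, mug and earbud case where they are.

Things in the scene. Friction and masses are not known exactly. Their poses are not given: they have to be found in the camera images.
- hub: Light grey four-port USB hub lying flat on the front of the desk, to the right (not the one under the monitor shelf), 41 x 109 x 16 mm, 0.09 kg. Origin at the centre of its underside; its y axis runs along the 109 mm length, its x axis across the 41 mm width (grasp it across the width from above), z up.
- box: Low grey box fixed to the desk, 165 mm (x) by 324 mm (y), 69 mm high over its aluminium tracks. Origin: centre of the underside; y along the tracks. Floor 6 mm thick, walls 8 mm, rim 55 mm high. Half towards -y: fixed deck, top at z = 55 mm. Half towards +y: open from above, 146 mm wide between the track lips; the hatch covers it. The frame the hatch closes against is at the +y end.
- opening (a point): Point fixed on the box at rim height (z = 55 mm), middle of the part that the shut hatch covers (box x = 0, y = 78 mm); axes as the box. The free opening runs along box y from the hatch's leading edge, at y = 153 mm minus the hatch joint value, to the frame at y = 153 mm.
- ledge (a point): Middle of the upright, polished push face of the black thumb ledge on the hatch; axes as the box. Faces box -y, 92 mm wide, 22 mm high (11 mm above and below this point); the ledge slopes down over 95 mm to +y, so it is pushed to +y, not pinched. The hatch plate reaches 23 mm behind the face, then the deck 7 mm lower. Hatch shut: face at box y = 20 mm, z = 73 mm.
- hatch (a joint): Opening of the sliding hatch (m): 0 = home against the frame, grows as it opens to box -y, up to 0.145; stays where left. Sliding takes about 1 N. Over the last 5 mm a sprung catch resists, about 10 to 14 N at a slow push (6 mm/s), and pushes back if let go; it is passed about 1 mm before home and then holds the hatch. The frame stops it hard. A slow push stopped at 15 to 16 N closes it.
- mouse: Black computer mouse, 110 x 63 x 40 mm, bystander; origin at the centre of its underside.
- mug: White dotted mug, 92 mm wide, 93 mm high, bystander; origin at the centre of its underside.
- earbuds: White rounded earbud case, 49 x 57 x 22 mm, bystander; origin at the centre of its underside.
Not all that is in view belongs to the job. There is more than one size of the hub; the job needs the middle-sized.

How it is judged:
By the outcome, as a careful person would: the job done as asked, in the order asked, and still so for the second after the job is handed in, with the robot touching nothing.
It also fails if it takes over 64 s, if anything falls off the work surface, if the arm or the gripper's body presses on something with over 40 N, if the wrist force passes 120 N, or if a joint passes its speed limit or range.

## Working session

There is one attempt and no reset: what is moved stays moved. The work goes in short steps, Python scripts to look and compute and a tool call to move; the robot and the scene stay as the last step left them, time stands still between calls to the robot, and variables do not carry over. Pictures are saved under pics/ and viewed, at most 10 in all, crops included, and the job is handed in when it is done.

Besides the shell and the picture viewer there is one more tool, called after "Emit:" as name([rows], argument=value, ...), one row to a line, values as JSON. step_arm: Moves the arm, as the interface text tells. Shifts and turns lie within -1 to 1; 1 stands for 0.6 m of shift or 360 degrees of turn. Its arguments: {"type":"object","properties":{"steps":{"type":"array","items":{"type":"array","items":{"type":"number"}}},"grip_force":{"type":"number"}},"required":["steps"]}

```bash
mkdir -p pics; cat > h.py <<'E'
import numpy as np,cv2
from bench import telemetry,capture,camera_info,ticket,look_for,r
def cam(name,st=None):
    i=camera_info(name);K=np.array(i["camera_matrix"])
    if name=="wrist":
        st=st or telemetry.observe();T=np.array(i["tool_from_camera"]);R=np.array(st["tcp_rot"])
        return K,np.array(st["tcp_pos"])+R@T[:3,3],R@T[:3,:3],i
    return K,np.array(i["eye"]),np.array(i["rotation"]),i
def ray(c,u,v,z):
    K,e,R,i=c
    d=np.linalg.inv(K)@[u,v,1];d=R@(d*[1,-1,-1]);return e+d*(z-e[2])/d[2]
def proj(c,p):
    K,e,R,i=c
    q=R.T@(np.array(p)-e)*[1,-1,-1];q=K@q;return q[:2]/q[2]
def save(name,img):cv2.imwrite("pics/"+name+".png",img[:,:,::-1])
E
python3 - <<'E'
from h import *
a=capture("scene");b=capture("top")
save("a",np.vstack([a,b])[:, :][::1] if 0 else cv2.resize(np.hstack([a,b]),(800,300)))
save("top",cv2.resize(b,(800,600)));save("scene",cv2.resize(a,(800,600)))
print({k:v for k,v in camera_info("top").items()});print(camera_info("wrist"))
for n in ["hub","box","ledge","mouse","mug","earbuds"]:
  for c in ["top","scene"]:
    for d in look_for(c,n)[:4]: print(n,c,np.round(d["position"],3),round(d["conf"],2),np.round(proj(cam(c),d["position"])))
print(telemetry.observe())
E
```

```text
{'camera_matrix': array([[479.98886617,   0.        , 245.12807288],
       [  0.        , 479.98886617, 189.45560228],
       [  0.        ,   0.        ,   1.        ]]), 'eye': array([0.35156798, 0.0951794 , 1.54422099]), 'rotation': array([[ 0.00149004,  0.99514667, -0.09839146],
       [-0.99990448,  0.00283466,  0.01352767],
       [ 0.01374092,  0.09836191,  0.99505584]])}
{'camera_matrix': array([[301.74825331,   0.        , 258.94302232],
       [  0.        , 301.74825331, 190.21074537],
       [  0.        ,   0.        ,   1.        ]]), 'tool_from_camera': array([[ 5.62295031e-04,  9.65632946e-01,  2.59909017e-01,
         6.60074106e-02],
       [ 9.99999722e-01, -6.70074446e-04,  3.26079824e-04,
        -3.46243158e-04],
       [ 4.89031811e-04,  2.59908761e-01, -9.65633055e-01,
        -1.17523406e-01],
       [ 0.00000000e+00,  0.00000000e+00,  0.00000000e+00,
         1.00000000e+00]])}
hub top [ 0.515 -0.111  0.017] 0.81 [303. 186.]
hub top [ 0.425 -0.298  0.012] 0.63 [361. 214.]
hub top [ 0.532 -0.287  0.019] 0.59 [358. 181.]
hub scene [ 0.514 -0.102  0.023] 0.87 
[... 738 characters left out ...]
1022e+00,
       -3.36282817e-07,  1.57081858e+00]), 'qd': array([ 0.00030484, -0.00126639, -0.00073287, -0.00105971,  0.00085363,
       -0.00020181]), 'effort': array([-1.29696244e-03, -5.39284480e+01,  3.39986372e+01,  1.19969132e-03,
       -2.85869173e-04,  5.53386670e-06]), 'tcp_pos': array([ 0.15932933, -0.57843149,  0.25630964]), 'tcp_rot': array([[ 9.64100092e-01,  2.65539099e-01, -2.02664327e-06],
       [ 2.65539099e-01, -9.64100092e-01,  6.09123665e-06],
       [-3.36425477e-07, -6.41071484e-06, -1.00000000e+00]]), 'force': array([0.40457326, 0.08299176, 1.4206443 ]), 'moment': array([-0.04058793,  0.04340345, -0.04463393]), 'grip_force': 0.0, 'gripper_width': 0.9957644926846065}
```

View pics/top.png

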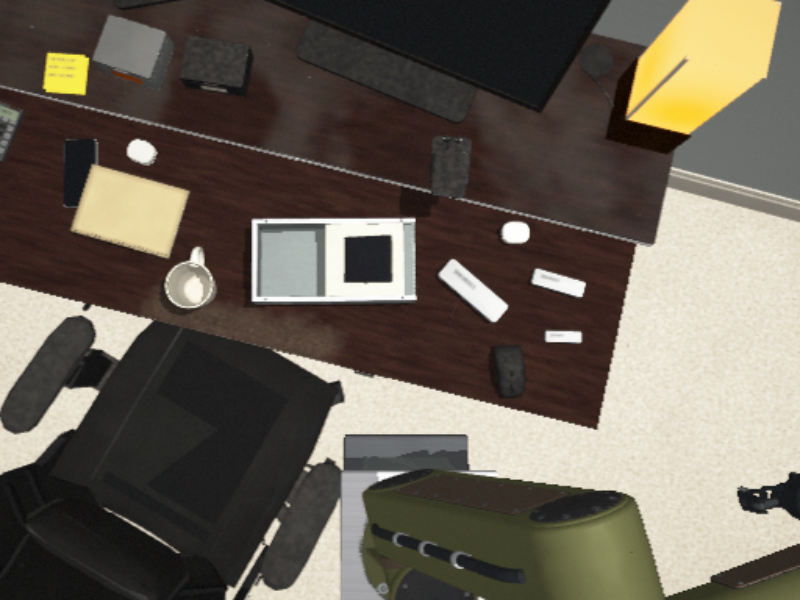

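View pics/scene.png

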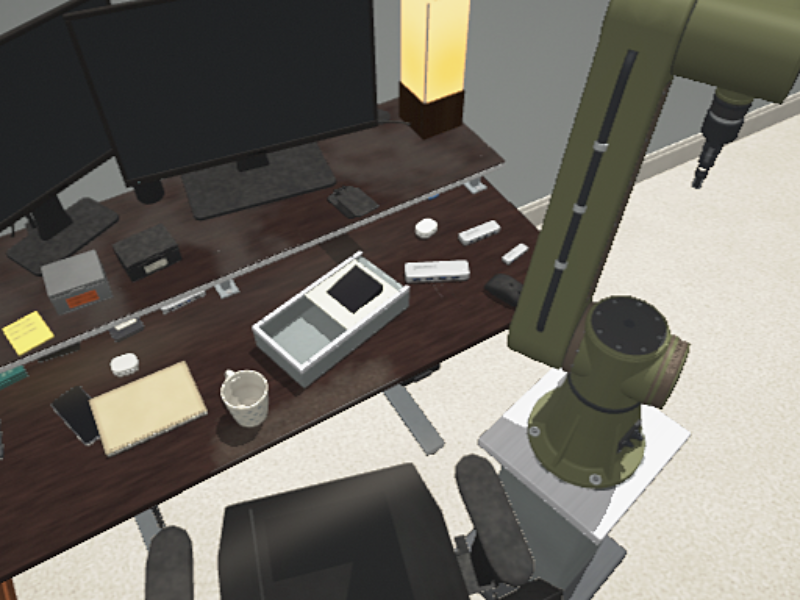

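The top view (800x600) has three light-grey bars that could be the hub: (473,290) large, (558,282) middle and (563,337) small. The box is at (333,260) with its open half to the left (+y world) and the black ledge at (368,259). I'll measure the bars and confirm in an enlarged crop.

```bash
python3 - <<'E'
from h import *
b=capture("top");c=cam("top")
hsv=cv2.cvtColor(b,cv2.COLOR_RGB2HSV)
m=((hsv[...,2]>140)&(hsv[...,1]<70)).astype(np.uint8)
n,l,s,ce=cv2.connectedComponentsWithStats(m)
for k in range(1,n):
  if 60<s[k,4]<8000 and 120<ce[k][1]<260 and ce[k][0]<400:
    pts=np.argwhere(l==k)[:,::-1]
    z=.055 if s[k,4]>1500 else .016
    w=np.array([ray(c,u,v,z)[:2] for u,v in pts])
    rc=cv2.minAreaRect((w*1000).astype(np.float32));print(s[k],ce[k].round(),np.round(rc[0],1),np.round(rc[1],1),round(rc[2],1))
cr=cv2.resize(b[130:270,150:400],None,fx=3.2,fy=3.2,interpolation=cv2.INTER_CUBIC);save("crop",cr)
E
```

```text
[ 161  140  106   53 4093] [211. 167.] [572.7 174.6] [164.5 329. ] 0.2
[321 142  18  14 217] [330. 148.] [ 636.6 -198.3] [42.6 55.5] 0.2
[105 158  32  39 766] [121. 181.] [531.6 464.9] [ 96.3 115.6] 43.9
[281 166  44  40 713] [303. 186.] [ 516.  -109.6] [153.3  48.2] 49.2
[340 172  35  18 348] [357. 181.] [ 532.4 -285.8] [108.8  33.4] 73.7
[   0  181   98   82 2845] [ 34. 210.] [406.3 680.2] [249.1 297.8] 2.9
[349 212  23   7 160] [360. 215.] [ 421.8 -292.7] [19.2 70.9] 0.1
```

View pics/crop.png

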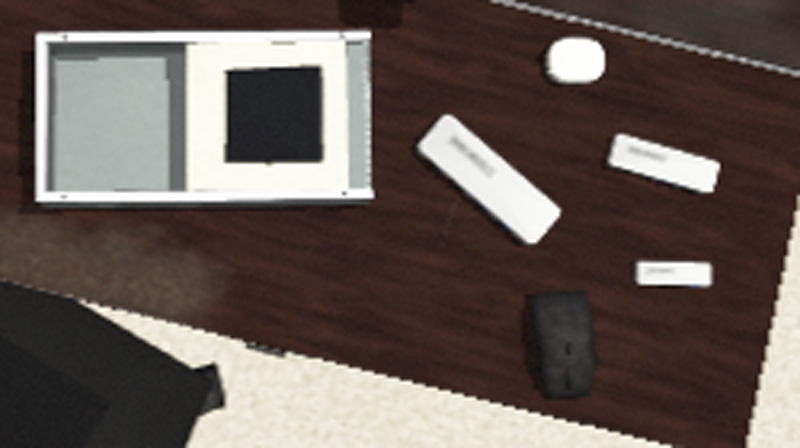

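The 109 mm rectangle at (532,-286) mm, top pixel (357,181), is the middle-sized hub. The other two measure 153 mm and 71 mm. The crop shows it at (664,163), so that's the one I'll reach for.

Emit:
step_arm([
  [0.2, 0.16, -0.03, 0, 0, 0.05, 0],
  [0.622, 0.487, -0.09, 0, 0, 0.162, 0],
  [0.622, 0.487, -0.09, 0, 0, 0.162, 0],
  [0.622, 0.487, -0.09, 0, 0, 0.162, 0],
  [0.622, 0.487, -0.09, 0, 0, 0.162, 0],
  [0.622, 0.487, -0.09, 0, 0, 0.162, 0],
  [0.622, 0.487, -0.09, 0, 0, 0.162, 0],
  [0.622, 0.487, -0.09, 0, 0, 0.162, 0],
  [0.622, 0.487, -0.09, 0, 0, 0.162, 0],
  [0.622, 0.487, -0.09, 0, 0, 0.162, 0],
])

```text
t: 1.75
tcp_pos: [0.5351, -0.2835, 0.2018]
tcp_rot: [[0.277, 0.961, 0.001], [0.961, -0.277, 0.001], [0.001, 0.0, -1.0]]
force: [0.0, -1.0, -0.5]
gripper_width: 0.998
grip_force: 0.0
```

Emit:
step_arm([
  [0, 0, 0, 0, 0, 0, 0],
  [0, 0, 0, 0, 0, 0, 0],
  [0, 0, 0, 0, 0, 0, 0],
])

```text
t: 2.05
tcp_pos: [0.5318, -0.2869, 0.2025]
tcp_rot: [[0.281, 0.96, -0.0], [0.96, -0.281, -0.0], [-0.0, -0.0, -1.0]]
force: [0.6, 0.2, -0.2]
gripper_width: 1.004
grip_force: 0.0
```

```bash
cat > m.py <<'E'
from h import *
def rects(z,thr=140,lo=300,hi=40000):
    st=telemetry.observe();b=capture("wrist");c=cam("wrist",st)
    hsv=cv2.cvtColor(b,cv2.COLOR_RGB2HSV)
    m=((hsv[...,2]>thr)&(hsv[...,1]<70)).astype(np.uint8)
    n,l,s,ce=cv2.connectedComponentsWithStats(m)
    for k in range(1,n):
      if lo<s[k,4]<hi:
        pts=np.argwhere(l==k)[:,::-1]
        w=np.array([ray(c,u,v,z)[:2] for u,v in pts])
        rc=cv2.minAreaRect((w*1000).astype(np.float32));print(s[k],ce[k].round(),np.round(rc[0],1),np.round(rc[1],1),round(rc[2],1))
    return st,b,c
E
python3 - <<'E'
from m import *
st,b,c=rects(.016)
print(st["t"],st["tcp_pos"],st["tcp_rot"],st["force"])
for d in look_for("wrist","hub")[:3]: print(d)
save("w1",b)
E
```

```text
[ 136    0   75   82 4008] [171.  36.] [ 492.3 -135.2] [77.2 46.6] 49.1
[392   0  24 255 977] [403. 124.] [ 679.2 -292.8] [249.1   3.9] 76.2
[ 316   20   54   68 2941] [343.  54.] [ 638.9 -198.3] [47.8 56.7] 1.0
[ 245  121   34  102 3372] [262. 171.] [ 535.  -285.9] [106.1  34. ] 74.3
[   0  143   41  163 3395] [ 13. 240.] [ 265.7 -276.8] [191.9  44.5] 61.1
[ 145  174   42   67 1482] [165. 207.] [ 427.2 -293.2] [73.5 24.1] 88.1
[ 153  285  213   53 7817] [262. 307.] [ 486.3 -443.2] [ 70.6 247.2] 73.7
[  50  351   51   33 1117] [ 77. 370.] [ 241.5 -455. ] [48.8 63.4] 73.7
2.05 [ 0.53184294 -0.28690415  0.20245274] [[ 2.81228991e-01  9.59640644e-01 -2.98332085e-04]
 [ 9.59640607e-01 -2.81229083e-01 -3.30181279e-04]
 [-4.00755034e-04 -1.93435035e-04 -9.99999901e-01]] [ 0.59451644  0.15896068 -0.17395665]
{'position': [0.4938, -0.1399, 0.02], 'conf': 0.93}
{'position': [0.4263, -0.2918, 0.0145], 'conf': 0.92}
{'position': [0.5337, -0.2853, 0.0189], 'conf': 0.65}
```

View pics/w1.png

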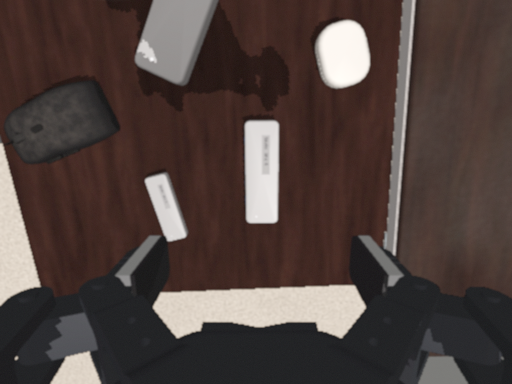

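The wrist view shows the middle hub at (262,171), centred between the fingers. The small hub at (165,207) and the earbuds at (343,54) are clear of them. Next I descend partway with the fingers partly closed.

Emit:
step_arm([
  [0.004, 0.001, -0.07, 0, 0, 0, 0.25],
  [0.004, 0.001, -0.14, 0, 0, 0, 0.25],
  [0.004, 0.001, -0.2, 0, 0, 0, 0.25],
  [0.004, 0.001, -0.23, 0, 0, 0, 0.25],
  [0.004, 0.001, -0.23, 0, 0, 0, 0.25],
])

```text
t: 2.65
tcp_pos: [0.5319, -0.2853, 0.0615]
tcp_rot: [[0.282, 0.959, -0.005], [0.959, -0.282, 0.003], [0.001, -0.005, -1.0]]
force: [0.4, 0.7, -0.3]
gripper_width: 0.75
grip_force: 0.0
```

```bash
python3 - <<'E'
from h import *
print([a for a in dir(r) if a[0]!='_'],r.tip_extent)
s=telemetry.observe();print(s["tcp_pos"],s["gripper_width"],s["t"])
E
```

```text
['Unreachable', 'tip_extent'] 0.025
[ 0.53191738 -0.285342    0.06145212] 0.7501356863152295 2.65
```

Emit:
step_arm([
  [0, 0, -0.03, 0, 0, 0, 0.25],
  [0, 0, -0.05, 0, 0, 0, 0.25],
  [0, 0, -0.06, 0, 0, 0, 0.25],
  [0, 0, -0.062, 0, 0, 0, 0.25],
  [0, 0, -0.062, 0, 0, 0, 0.4],
  [0, 0, -0.062, 0, 0, 0, 0.6],
  [0, 0, -0.062, 0, 0, 0, 0.7],
  [0, 0, -0.062, 0, 0, 0, 0.7],
  [0, 0, -0.062, 0, 0, 0, 0.7],
], grip_force=40)

```text
t: 3.55
tcp_pos: [0.5357, -0.286, 0.0281]
tcp_rot: [[0.28, 0.96, 0.002], [0.96, -0.28, -0.001], [-0.0, 0.002, -1.0]]
force: [-0.2, -0.1, 6.6]
gripper_width: 0.383
grip_force: 41.1
```

Emit:
step_arm([
  [0, 0, 0.04, 0, 0, 0, 0.7],
  [0, 0, 0.1, 0, 0, 0, 0.7],
  [0, 0, 0.17, 0, 0, 0, 0.7],
  [0, 0, 0.25, 0, 0, 0, 0.7],
  [0, 0, 0.3, 0, 0, 0, 0.7],
])

```text
t: 4.05
tcp_pos: [0.5357, -0.286, 0.2107]
tcp_rot: [[0.28, 0.96, 0.003], [0.96, -0.28, -0.001], [-0.001, 0.003, -1.0]]
force: [0.9, -0.9, 0.3]
gripper_width: 0.387
grip_force: 40.4
```

Emit:
step_arm([
  [0.02, 0.06, 0, 0, 0, 0.01, 0.7],
  [0.062, 0.14, 0, 0, 0, 0.045, 0.7],
  [0.062, 0.22, 0, 0, 0, 0.045, 0.7],
  [0.062, 0.3, 0, 0, 0, 0.045, 0.7],
  [0.062, 0.38, 0, 0, 0, 0.045, 0.7],
  [0.062, 0.46, 0, 0, 0, 0.045, 0.7],
  [0.062, 0.54, 0, 0, 0, 0.045, 0.7],
  [0.062, 0.62, 0, 0, 0, 0.045, 0.7],
  [0.062, 0.7, 0, 0, 0, 0.045, 0.7],
  [0.062, 0.75, 0, 0, 0, 0.045, 0.7],
])

```text
t: 5.05
tcp_pos: [0.5714, 0.1676, 0.2068]
tcp_rot: [[-0.001, 1.0, -0.001], [1.0, 0.001, 0.001], [0.001, -0.001, -1.0]]
force: [0.4, -0.1, -2.3]
gripper_width: 0.382
grip_force: 40.4
```

Emit:
step_arm([
  [0, 0, 0, 0, 0, 0, 0.7],
  [0, 0, 0, 0, 0, 0, 0.7],
  [0, 0, 0, 0, 0, 0, 0.7],
])

```text
t: 5.35
tcp_pos: [0.5719, 0.1634, 0.2068]
tcp_rot: [[0.002, 1.0, -0.001], [1.0, -0.002, -0.001], [-0.001, -0.001, -1.0]]
force: [-0.3, 0.1, -1.7]
gripper_width: 0.383
grip_force: 40.4
```

```bash
python3 - <<'E'
from m import *
st,b,c=rects(.069)
print(st["t"],st["tcp_pos"],st["tcp_rot"],st["force"],st["gripper_width"],st["grip_force"])
for y in (0.15,.2,.25,.3): print(proj(c,[.571,y,.069]))
save("w2",cv2.resize(b,(800,600)))
E
```

```text
[ 148    0   75  265 6408] [182. 161.] [515.1 199.2] [ 49.4 219.3] 0.8
[ 264    0   69  125 5474] [303.  61.] [602.  262.9] [90.8 51.2] 89.9
[ 296    0   73  273 6885] [337. 163.] [629.7 194.1] [ 52.  227.8] 0.8
[179   2  18  47 571] [187.  25.] [518.1 291.3] [11.5 31.8] 0.7
[ 185   84   45   41 1212] [205. 109.] [530.3 233.3] [31.3 34.6] 89.9
[  0 128  27  26 539] [ 11. 141.] [364.7 203.3] [21.3 22.5] 84.2
[ 212  223   95  104 6811] [258. 279.] [570.9  75.3] [ 92.2 109.8] 1.7
[   0  262   63   83 2499] [ 31. 305.] [349.4  42.9] [117.5  34.3] 36.7
5.35 [0.57190191 0.16343242 0.20683599] [[ 2.15642459e-03  9.99997464e-01 -6.50121340e-04]
 [ 9.99997462e-01 -2.15684785e-03 -6.51055491e-04]
 [-6.52456053e-04 -6.48715738e-04 -9.99999577e-01]] [-0.25024176  0.11034764 -1.74715486] 0.38325308667797914 40.36242127418518
[257.76329489 201.99708019]
[257.60818253 145.30644926]
[257.43631892  82.49355298]
[257.24483561  12.51002801]
```

View pics/w2.png

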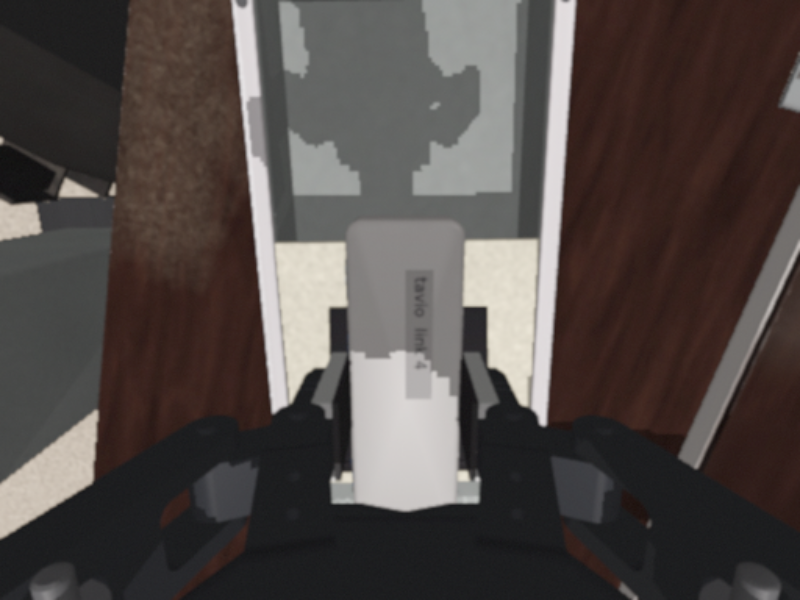

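```bash
python3 - <<'E'
from h import *
c=cam("top");f=.64
for n,u,z in (("frame outer",251.5,.069),("frame inner",258,.069),("hatch edge",326.5,.064),("ledge left",345,.068),("ledge face",392,.084),("right outer",415.5,.069),("hatch right edge",404,.062)):
  print(n,ray(c,u*f,260*f,z))
for n,v,z in (("near outer",301,.069),("far outer",219,.069)): print(n,ray(c,330*f,v*f,z))
w=cam("wrist")
print("hatch",ray(w,405*f,240*f,.064),"hub front",ray(w,405*f,220*f,.195),"tracks",ray(w,248*f,150*f,.069),ray(w,567*f,150*f,.069), "face?",ray(w,405*f,308*f,.068))
E
```

```text
frame outer [0.56842218 0.33583245 0.069     ]
frame inner [0.56846739 0.32298197 0.069     ]
hatch edge [0.56968126 0.18768243 0.064     ]
ledge left [0.569221   0.15072355 0.068     ]
ledge face [0.56718691 0.05776004 0.084     ]
right outer [0.56956619 0.01065964 0.069     ]
hatch right edge [0.57051977 0.03323319 0.062     ]
near outer [0.48727276 0.17974235 0.069     ]
far outer [0.6515562  0.18112851 0.069     ]
hatch [0.57250211 0.19200529 0.064     ] hub front [0.57244939 0.21628045 0.195     ] tracks [0.49134263 0.23961552 0.069     ] [0.65642863 0.23924821 0.069     ] face? [0.57242281 0.15392706 0.068     ]
```

Emit:
step_arm([
  [0, 0.06, 0, 0, 0, 0, 0.7],
  [0, 0.13, 0, 0, 0, 0, 0.7],
  [0, 0.158, -0.03, 0, 0, 0, 0.7],
  [0, 0.158, -0.08, 0, 0, 0, 0.7],
  [0, 0.158, -0.13, 0, 0, 0, 0.7],
  [0, 0.158, -0.13, 0, 0, 0, 0.7],
  [0, 0.158, -0.13, 0, 0, 0, 0.7],
])

```text
t: 6.1
tcp_pos: [0.5721, 0.258, 0.1292]
tcp_rot: [[0.003, 1.0, -0.001], [1.0, -0.003, -0.001], [-0.001, -0.001, -1.0]]
force: [-0.1, 0.9, -1.0]
gripper_width: 0.385
grip_force: 40.3
```

```bash
python3 - <<'E'
from h import *
st=telemetry.observe();b=capture("wrist");print(st["tcp_pos"],st["force"],st["t"])
save("w3",b)
E
```

```text
[0.57206693 0.25795884 0.12921037] [-0.05007227  0.87158367 -1.0014374 ] 6.1
```

View pics/w3.png

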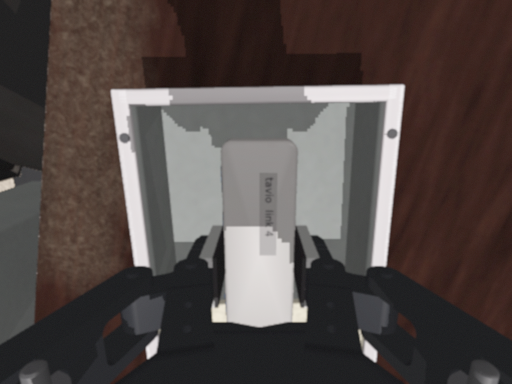

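The hub is centred over the opening: it spans columns 222-298 between tracks at about 122 and 395, and its front end is clear of the frame at row 100. I'll lower it and release.

Emit:
step_arm([
  [0, 0, -0.04, 0, 0, 0, 0.7],
  [0, 0, -0.08, 0, 0, 0, 0.7],
  [0, 0, -0.11, 0, 0, 0, 0.7],
  [0, 0, -0.135, 0, 0, 0, 0.7],
  [0, 0, -0.148, 0, 0, 0, 0.7],
  [0, 0, -0.155, 0, 0, 0, 0.7],
  [0, 0, -0.155, 0, 0, 0, 0.7],
])

```text
t: 6.85
tcp_pos: [0.5725, 0.2592, 0.0364]
tcp_rot: [[0.002, 1.0, 0.0], [1.0, -0.002, 0.0], [0.0, 0.0, -1.0]]
force: [-0.2, -0.5, -0.5]
gripper_width: 0.385
grip_force: 40.4
```

Emit:
step_arm([
  [0, 0, -0.002, 0, 0, 0, 0.5],
  [0, 0, -0.002, 0, 0, 0, 0.35],
  [0, 0, -0.002, 0, 0, 0, 0.3],
  [0, 0, -0.002, 0, 0, 0, 0.3],
  [0, 0, 0.03, 0, 0, 0, 0.3],
  [0, 0, 0.09, 0, 0, 0, 0.3],
  [0, 0, 0.16, 0, 0, 0, 0.3],
  [0, 0, 0.23, 0, 0, 0, 0.5],
  [0, 0, 0.28, 0, 0, 0, 0.8],
  [0, 0, 0.28, 0, 0, 0, 1],
])

```text
t: 7.85
tcp_pos: [0.5749, 0.2604, 0.2099]
tcp_rot: [[0.001, 1.0, 0.008], [1.0, -0.001, 0.004], [0.004, 0.008, -1.0]]
force: [0.9, -0.1, -0.2]
gripper_width: 0.193
grip_force: 0.0
```

```bash
python3 - <<'E'
from h import *
st=telemetry.observe();b=capture("wrist");print(st["tcp_pos"],st["force"],st["t"],st["gripper_width"])
save("w4",b)
E
```

```text
[0.574911   0.26044721 0.2098968 ] [ 0.87701492 -0.0745172  -0.23600692] 7.85 0.19273803270230344
```

View pics/w4.png

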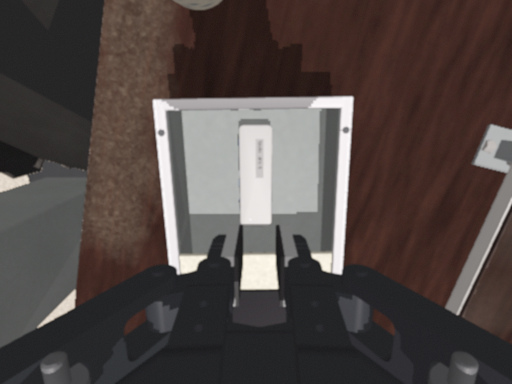

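The wrist view shows the hub lying flat on the box floor at (255,174), fully inside the opening. Next I go behind the ledge with the fingers shut.

Emit:
step_arm([
  [0, -0.06, 0, 0, 0, 0, 1],
  [0, -0.14, 0, 0, 0, 0, 1],
  [0, -0.22, 0, 0, 0, 0, 1],
  [0, -0.3, 0, 0, 0, 0, 1],
  [0, -0.36, 0, 0, 0, 0, 1],
  [0, -0.4, 0, 0, 0, 0, 1],
  [0, -0.407, -0.03, 0, 0, 0, 1],
  [0, -0.407, -0.07, 0, 0, 0, 1],
  [0, -0.407, -0.07, 0, 0, 0, 1],
])

```text
t: 8.8
tcp_pos: [0.5688, 0.0144, 0.1577]
tcp_rot: [[0.002, 1.0, -0.008], [1.0, -0.002, -0.0], [-0.0, -0.008, -1.0]]
force: [-0.8, -0.2, -0.0]
gripper_width: -0.005
grip_force: 0.0
```

```bash
python3 - <<'E'
from h import *
st=telemetry.observe();b=capture("wrist");print(st["tcp_pos"],st["force"],st["t"],st["gripper_width"])
c=cam("wrist",st)
for p in ([.572,.057,.084],[.572,.057,.062],[.526,.057,.084],[.618,.057,.084]):print(proj(c,p))
for d in look_for("wrist","ledge")[:2]:print(d)
save("w5",b)
E
```

```text
[0.56879772 0.01439497 0.15772598] [-0.75994901 -0.18858313 -0.03750949] 8.8 -0.005084406674604176
[264.4385394  147.60777215]
[264.11656174 143.73447654]
[191.80300242 147.6637623 ]
[337.33674655 147.55157952]
{'position': [0.5711, 0.0982, 0.0717], 'conf': 0.89}
```

View pics/w5.png

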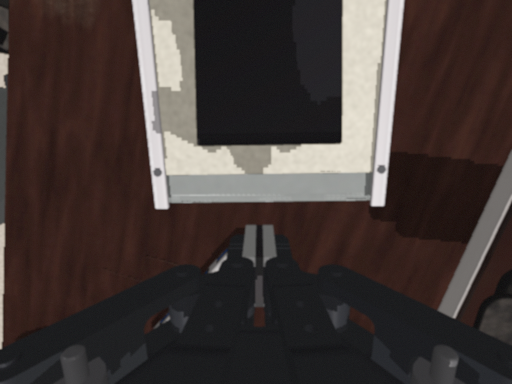

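The wrist view shows the ledge face at row 145, columns 195-342, so its centre is x≈0.574 and its face y≈0.057 as predicted. I'll descend behind it and approach.

Emit:
step_arm([
  [0.003, 0, -0.04, 0, 0, 0, 1],
  [0.003, 0, -0.08, 0, 0, 0, 1],
  [0.003, 0, -0.105, 0, 0, 0, 1],
  [0.003, 0, -0.117, 0, 0, 0, 1],
  [0.003, 0, -0.117, 0, 0, 0, 1],
  [0.003, 0, -0.117, 0, 0, 0, 1],
])

```text
t: 9.5
tcp_pos: [0.5747, 0.0152, 0.0929]
tcp_rot: [[0.001, 1.0, 0.001], [1.0, -0.001, 0.0], [0.0, 0.001, -1.0]]
force: [0.3, -0.5, 0.1]
gripper_width: -0.004
grip_force: 0.0
```

Emit:
step_arm([
  [0, 0.006, 0, 0, 0, 0, 1],
  [0, 0.012, 0, 0, 0, 0, 1],
  [0, 0.018, 0, 0, 0, 0, 1],
  [0, 0.024, 0, 0, 0, 0, 1],
  [0, 0.03, 0, 0, 0, 0, 1],
  [0, 0.035, 0, 0, 0, 0, 1],
  [0, 0.04, 0, 0, 0, 0, 1],
  [0, 0.044, 0, 0, 0, 0, 1],
  [0, 0.048, 0, 0, 0, 0, 1],
  [0, 0.052, 0, 0, 0, 0, 1],
])

```text
t: 10.5
tcp_pos: [0.5739, 0.0463, 0.0919]
tcp_rot: [[0.001, 1.0, -0.0], [1.0, -0.001, -0.0], [-0.0, -0.0, -1.0]]
force: [0.0, 0.5, -0.1]
gripper_width: 0.0
grip_force: 0.0
```

Emit:
step_arm([
  [0, 0.004, 0, 0, 0, 0, 1],
  [0, 0.008, 0, 0, 0, 0, 1],
  [0, 0.012, 0, 0, 0, 0, 1],
  [0, 0.016, 0, 0, 0, 0, 1],
  [0, 0.02, 0, 0, 0, 0, 1],
  [0, 0.024, 0, 0, 0, 0, 1],
  [0, 0.029, 0, 0, 0, 0, 1],
  [0, 0.034, 0, 0, 0, 0, 1],
  [0, 0.039, 0, 0, 0, 0, 1],
  [0, 0.044, 0, 0, 0, 0, 1],
])

```text
t: 11.5
tcp_pos: [0.5739, 0.0728, 0.0919]
tcp_rot: [[0.001, 1.0, -0.0], [1.0, -0.001, 0.0], [0.0, -0.0, -1.0]]
force: [-1.0, -1.0, -0.2]
gripper_width: -0.001
grip_force: 0.7
```

Emit:
step_arm([
  [0, 0.006, 0, 0, 0, 0, 1],
  [0, 0.014, 0, 0, 0, 0, 1],
  [0, 0.022, 0, 0, 0, 0, 1],
  [0, 0.03, 0, 0, 0, 0, 1],
  [0, 0.038, 0, 0, 0, 0, 1],
  [0, 0.046, 0, 0, 0, 0, 1],
  [0, 0.054, 0, 0, 0, 0, 1],
  [0, 0.062, 0, 0, 0, 0, 1],
  [0, 0.07, 0, 0, 0, 0, 1],
  [0, 0.078, 0, 0, 0, 0, 1],
])

```text
t: 12.5
tcp_pos: [0.5739, 0.1198, 0.0919]
tcp_rot: [[0.001, 1.0, -0.0], [1.0, -0.001, -0.0], [-0.0, -0.0, -1.0]]
force: [-0.5, -2.4, 0.7]
gripper_width: -0.001
grip_force: 0.7
```

Emit:
step_arm([
  [0, 0.006, 0, 0, 0, 0, 1],
  [0, 0.012, 0, 0, 0, 0, 1],
  [0, 0.018, 0, 0, 0, 0, 1],
  [0, 0.024, 0, 0, 0, 0, 1],
  [0, 0.03, 0, 0, 0, 0, 1],
  [0, 0.036, 0, 0, 0, 0, 1],
  [0, 0.042, 0, 0, 0, 0, 1],
  [0, 0.048, 0, 0, 0, 0, 1],
  [0, 0.053, 0, 0, 0, 0, 1],
  [0, 0.058, 0, 0, 0, 0, 1],
])

```text
t: 13.5
tcp_pos: [0.5739, 0.1544, 0.0919]
tcp_rot: [[0.001, 1.0, 0.0], [1.0, -0.001, -0.0], [-0.0, 0.0, -1.0]]
force: [0.1, -2.0, -0.5]
gripper_width: -0.003
grip_force: 0.7
```

```bash
python3 - <<'E'
from h import *
st=telemetry.observe();b=capture("wrist");print(st["tcp_pos"],st["force"],st["t"])
save("w6",cv2.resize(b,(800,600)))
c=cam("wrist",st)
for y in (.311,.319,.327):print(y,proj(c,[.574,y,.069])*800/512)
E
```

```text
[0.57393862 0.15442397 0.09190113] [ 0.1058184  -1.9883233  -0.47196569] 13.5
0.311 [ 403.48482214 -223.3309765 ]
0.319 [ 403.43716025 -266.26954575]
0.327 [ 403.38766243 -310.86210914]
```

View pics/w6.png

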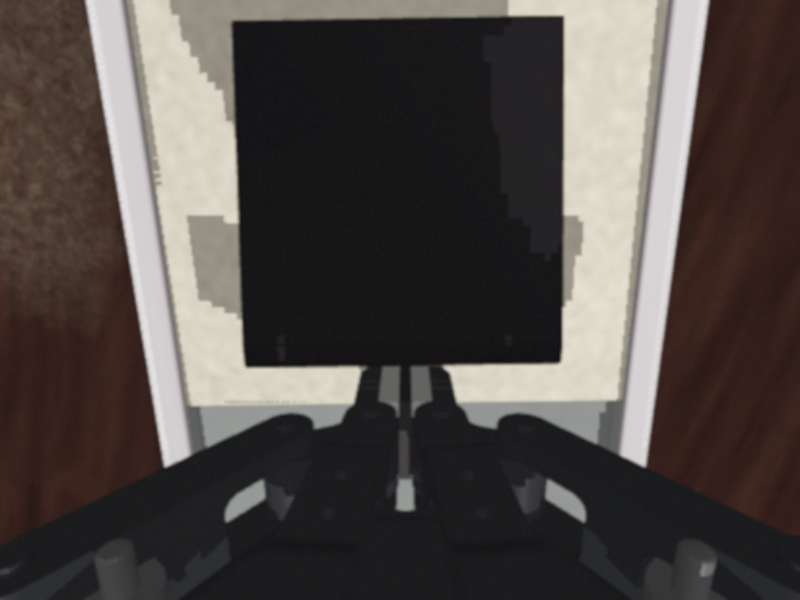

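The fingertips sit against the ledge face at (405,365) and the hatch is moving with them. The end is slow pushes.

Emit:
step_arm([
  [0, 0.003, 0, 0, 0, 0, 1],
  [0, 0.006, 0, 0, 0, 0, 1],
  [0, 0.009, 0, 0, 0, 0, 1],
  [0, 0.012, 0, 0, 0, 0, 1],
  [0, 0.015, 0, 0, 0, 0, 1],
  [0, 0.018, 0, 0, 0, 0, 1],
  [0, 0.021, 0, 0, 0, 0, 1],
  [0, 0.023, 0, 0, 0, 0, 1],
  [0, 0.025, 0, 0, 0, 0, 1],
])

```text
t: 14.45
tcp_pos: [0.574, 0.1693, 0.0919]
tcp_rot: [[0.001, 1.0, 0.0], [1.0, -0.001, -0.0], [-0.0, 0.0, -1.0]]
force: [0.7, -1.9, 0.2]
gripper_width: 0.0
grip_force: 0.6
```

Emit:
step_arm([
  [0, 0.001, 0, 0, 0, 0, 1],
  [0, 0.002, 0, 0, 0, 0, 1],
  [0, 0.003, 0, 0, 0, 0, 1],
  [0, 0.004, 0, 0, 0, 0, 1],
  [0, 0.005, 0, 0, 0, 0, 1],
  [0, 0.006, 0, 0, 0, 0, 1],
])

```text
t: 15.05
tcp_pos: [0.5739, 0.1728, 0.0919]
tcp_rot: [[0.001, 1.0, -0.0], [1.0, -0.001, 0.0], [0.0, -0.0, -1.0]]
force: [0.7, -1.0, -0.1]
gripper_width: -0.0
grip_force: 0.6
```

Emit:
step_arm([
  [0, 0.001, 0, 0, 0, 0, 1],
  [0, 0.002, 0, 0, 0, 0, 1],
  [0, 0.003, 0, 0, 0, 0, 1],
  [0, 0.004, 0, 0, 0, 0, 1],
  [0, 0.005, 0, 0, 0, 0, 1],
])

```text
t: 15.55
tcp_pos: [0.5739, 0.1758, 0.0919]
tcp_rot: [[0.001, 1.0, -0.0], [1.0, -0.001, 0.0], [0.0, -0.0, -1.0]]
force: [-0.5, -1.8, 0.1]
gripper_width: 0.001
grip_force: 0.6
```

Emit:
step_arm([
  [0, 0.001, 0, 0, 0, 0, 1],
  [0, 0.002, 0, 0, 0, 0, 1],
  [0, 0.003, 0, 0, 0, 0, 1],
])

```text
t: 15.85
tcp_pos: [0.5739, 0.1776, 0.0919]
tcp_rot: [[0.001, 1.0, 0.0], [1.0, -0.001, -0.0], [-0.0, 0.0, -1.0]]
force: [0.6, -1.4, -0.1]
gripper_width: 0.001
grip_force: 0.6
```

Emit:
step_arm([
  [0, 0.001, 0, 0, 0, 0, 1],
  [0, 0.002, 0, 0, 0, 0, 1],
  [0, 0.003, 0, 0, 0, 0, 1],
])

```text
t: 16.15
tcp_pos: [0.5739, 0.1786, 0.0919]
tcp_rot: [[0.002, 1.0, 0.0], [1.0, -0.002, -0.002], [-0.002, 0.0, -1.0]]
force: [-1.0, -6.1, 1.3]
gripper_width: 0.001
grip_force: 2.9
```

Emit:
step_arm([
  [0, 0.001, 0, 0, 0, 0, 1],
  [0, 0.002, 0, 0, 0, 0, 1],
])

```text
t: 16.35
tcp_pos: [0.5738, 0.1789, 0.0919]
tcp_rot: [[0.002, 1.0, -0.0], [1.0, -0.002, -0.004], [-0.004, -0.0, -1.0]]
force: [-0.1, -7.7, 1.6]
gripper_width: 0.004
grip_force: 4.2
```

Emit:
step_arm([
  [0, 0.001, 0, 0, 0, 0, 1],
  [0, 0.002, 0, 0, 0, 0, 1],
])

```text
t: 16.55
tcp_pos: [0.5738, 0.1794, 0.0919]
tcp_rot: [[0.003, 1.0, 0.0], [1.0, -0.003, -0.005], [-0.005, 0.0, -1.0]]
force: [-1.5, -10.2, 3.3]
gripper_width: -0.002
grip_force: 5.5
```

Emit:
step_arm([
  [0, 0.001, 0, 0, 0, 0, 1],
  [0, 0.002, 0, 0, 0, 0, 1],
])

```text
t: 16.75
tcp_pos: [0.5738, 0.1799, 0.0919]
tcp_rot: [[0.003, 1.0, 0.0], [1.0, -0.003, -0.006], [-0.006, 0.0, -1.0]]
force: [-0.5, -12.9, 3.8]
gripper_width: -0.001
grip_force: 6.5
```

Emit:
step_arm([
  [0, 0.001, 0, 0, 0, 0, 1],
  [0, 0.002, 0, 0, 0, 0, 1],
])

```text
t: 16.95
tcp_pos: [0.5738, 0.181, 0.0919]
tcp_rot: [[0.003, 1.0, 0.0], [1.0, -0.003, -0.006], [-0.006, 0.0, -1.0]]
force: [-0.3, -12.1, 3.6]
gripper_width: -0.001
grip_force: 5.7
```

Emit:
step_arm([
  [0, 0.001, 0, 0, 0, 0, 1],
  [0, 0.002, 0, 0, 0, 0, 1],
])

```text
t: 17.15
tcp_pos: [0.5739, 0.183, 0.0919]
tcp_rot: [[0.003, 1.0, 0.0], [1.0, -0.003, -0.005], [-0.005, 0.0, -1.0]]
force: [-0.4, -10.7, 3.2]
gripper_width: 0.0
grip_force: 5.5
```

Emit:
step_arm([
  [0, 0.001, 0, 0, 0, 0, 1],
])

```text
t: 17.25
tcp_pos: [0.5739, 0.1831, 0.0919]
tcp_rot: [[0.003, 1.0, 0.0], [1.0, -0.003, -0.006], [-0.006, 0.0, -1.0]]
force: [0.7, -12.9, 4.9]
gripper_width: -0.003
grip_force: 6.4
```

Emit:
step_arm([
  [0, 0.001, 0, 0, 0, 0, 1],
])

```text
t: 17.35
tcp_pos: [0.5739, 0.1831, 0.0919]
tcp_rot: [[0.003, 1.0, 0.0], [1.0, -0.003, -0.007], [-0.007, 0.0, -1.0]]
force: [-1.0, -14.0, 5.1]
gripper_width: -0.001
grip_force: 7.3
```

Emit:
step_arm([
  [0, 0.0005, 0, 0, 0, 0, 1],
])

```text
t: 17.45
tcp_pos: [0.5739, 0.1831, 0.0919]
tcp_rot: [[0.003, 1.0, 0.0], [1.0, -0.003, -0.008], [-0.008, 0.0, -1.0]]
force: [-0.8, -13.8, 4.3]
gripper_width: -0.003
grip_force: 7.4
```

Emit:
step_arm([
  [0, 0.0006, 0, 0, 0, 0, 1],
  [0, 0.0006, 0, 0, 0, 0, 1],
])

```text
t: 17.65
tcp_pos: [0.5739, 0.1831, 0.0919]
tcp_rot: [[0.004, 1.0, 0.0], [1.0, -0.004, -0.008], [-0.008, 0.0, -1.0]]
force: [-1.0, -14.1, 4.4]
gripper_width: -0.003
grip_force: 7.6
```

The hatch is stopped hard: 14 N and no more travel. I'll back off, lift, and check that it stays shut.

Emit:
step_arm([
  [0, -0.004, 0, 0, 0, 0, 1],
  [0, -0.01, 0, 0, 0, 0, 1],
  [0, -0.025, 0, 0, 0, 0, 1],
  [0, -0.04, 0, 0, 0, 0, 1],
  [0, -0.04, 0.03, 0, 0, 0, 1],
  [0, -0.04, 0.1, 0, 0, 0, 1],
  [0, -0.04, 0.17, 0, 0, 0, 1],
  [0, -0.04, 0.25, 0, 0, 0, 1],
  [0, -0.04, 0.3, 0, 0, 0, 1],
  [0, -0.04, 0.3, 0, 0, 0, 1],
])

```text
t: 18.65
tcp_pos: [0.5765, 0.1637, 0.2775]
tcp_rot: [[0.001, 1.0, 0.009], [1.0, -0.002, 0.003], [0.003, 0.009, -1.0]]
force: [-0.0, 1.3, 0.6]
gripper_width: 0.002
grip_force: 0.0
```

Emit:
step_arm([
  [0, 0, 0, 0, 0, 0, 1],
  [0, 0, 0, 0, 0, 0, 1],
])

```text
t: 18.85
tcp_pos: [0.5732, 0.1628, 0.2703]
tcp_rot: [[0.001, 1.0, -0.002], [1.0, -0.001, -0.0], [-0.0, -0.002, -1.0]]
force: [0.6, 0.1, -0.4]
gripper_width: 0.0
grip_force: 0.0
```

```bash
python3 - <<'E'
from h import *
st=telemetry.observe();b=capture("wrist");print(st["tcp_pos"],st["force"],st["t"])
save("w7",cv2.resize(b,(800,600)));c=cam("wrist",st);f=800/512
for p in ([.574,.194,.084],[.574,.189,.084],[.574,.326,.065],[.574,.321,.065]):print(p,proj(c,p)*f)
E
```

```text
[0.57316302 0.16283363 0.27034656] [ 0.57265147  0.08284221 -0.42565886] 18.85
[0.574, 0.194, 0.084] [406.09207436 226.72086055]
[0.574, 0.189, 0.084] [406.0927215  234.51511445]
[0.574, 0.326, 0.065] [406.03610054   4.89088388]
[0.574, 0.321, 0.065] [406.03703681  14.12199218]
```

View pics/w7.png

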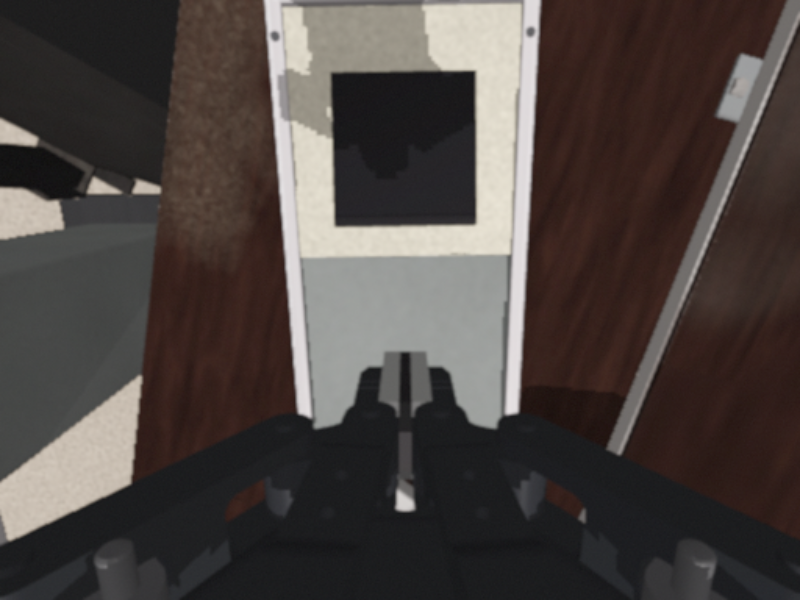

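The hatch is flush against the end frame at row 3, with the ledge face at row 225, matching the shut position of y≈0.194. It stayed there after release and the robot is clear, so I'm handing in.

```bash
python3 -c "
from bench import ticket
print(ticket.finish_job())"
```

```text
the job is handed in; nothing more can be done
None
```

The middle-sized hub is in the box, and the hatch is past its catch and home against the frame. Wrist readings while pushing peaked at about 15 N, the arm kept clear of the mouse, mug and earbud case, and the job was handed in at about 19 s.

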